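# Find and release the latched key of a handpiece switch unit

## Robot

A 6-joint arm with a two-finger parallel gripper is mounted at the origin on a cart in front of the work surface, level with it; the furniture and walls round the work are solid. World frame = base frame: x ahead of the robot, y to its left, z up, the work surface at z = 0. Lengths are in m, angles in degrees, forces in N, time in s.
With the tool pointing down it reaches from about 0.375 to 0.75 m from the base axis. Payload 9 kg.
Tool frame: the origin (TCP) lies on the centre line of the jaws, within the pads' length; the fingertips stand 25 mm ahead of it and the grasp point (between the pads) lies 6 mm ahead of it (arm.tip_reach is the distance from the TCP to the fingertips, in m); y points along the fingers, z is the direction in which the jaws open and shut, and the axes are right-handed (so a half turn about y gives the same grasp; the last joint's range is limited). The gripper opens to 85 mm and grips with 20 to 120 N. Pads are 22 mm wide; open, the fingers measure 114 mm over their backs; the gripper's body (76 mm by 85 mm) begins 54 mm behind the grasp point. The pads swing forward as they close: fully open they stand 13 mm farther back than shut.
Start: joints at [56.74, 5.964, 5.575, 89.605, 0, 77.527], TCP at [0.213, 0.561, 0.256] pointing down, gripper open.
Joint ranges: [-171.21, 171.21], [-48.23, 106.86], [-62.78, 66.21], [-105.2, 120.99], [-86.42, 89.51], [-180, 180]. Speed limits (degrees/s): [127.2, 127.2, 147.25, 180, 180, 180].

## Interface

Orientations are given as [roll, pitch, yaw] about the fixed x, y, z axes, in that order (R = Rz(yaw) Ry(pitch) Rx(roll)).
In Python, from workcell import arm gives the robot as it stands.
- The arm moves only by the tool arm_command, never from a script. Its argument "moves" is text: rows parted by semicolons, each of 7 numbers parted by spaces: the closure, from -1 (fully open) to 1 (shut), so that 0 is half open, then the shift along the tool's x, y, z in m, then the turn, a rotation vector about the tool's x, y, z in rad. A call has exactly 10 rows; each row is the pose to reach, as a shift and turn from the pose measured when the call began, along the tool's axes at that moment; what a row does not reach only later rows make up. A row lasts 1/12 s, in which the tool goes at most 41.7 mm and 7.16 degrees, less where a joint would pass 70% of its speed; a pose out of reach is approached as far as the arm can. A call with a gripper value outside its range is refused whole. The fingers move at their own pace and stop on an object; "squeeze" is the grip in N (left out, the last holds). Time passes only in rows, so rows that repeat a pose let the fingers close, or fill a call up. It gives the time, the measured TCP pose, the force and the opening at its end, in the units of the state.
- arm.observe(): the state, without advancing time (a new reading comes with each control period).
- arm.get_image(name): name is "scene" or "top"; returns a dict with "img" (420x560x3 uint8, red, green, blue), "fx", "fy", "cx", "cy" (pixels), "rvec" (rotation vector, rad) and "tvec" (3), from world to camera coordinates, as OpenCV has them. Camera axes: x right, y down, z forward; pixel columns grow to the right and rows downward; lengths in m; the calibration is good to about 2 mm. A picture is of the moment at which its call begins. There is no depth.
- arm.hand_in(): hands the job in, once; it reports no verdict.
The state is a dict: "clock": time; "joint_pos": joint angles; "qvel": joint speeds; "tau": joint torques, N m; "eef_pos": TCP position; "tool_rot": TCP orientation; "force": force on the tool from outside, world axes, zero at the start; "ft_torque": the same for the moment, N m; "finger_gap": finger opening in m.
Only numpy, scipy, OpenCV 4.12 (cv2) and the standard library are available. Lean on these libraries where they do the work, as an engineer would, in place of code of your own. Each camera call takes 0.05 s, during which the arm holds its last target. There are 200 camera calls.

## Task

One of the four identical keys on the handpiece switch unit has been left latched down, so its socket is still live. With a fingertip tap all four keys lightly, one after the other from the left end of the row to the right end, to feel which one is latched; only then press that key right down and let it go, so that it springs up and all four stand at full height. Pick nothing up, and leave the handpiece in its rest and the other things where they are.

Things in the scene. Friction and masses are not known exactly. Their poses are not given: they have to be found in the camera images.
- unit: low grey switch unit with a dark steel top panel, 124 deep (x) x 214 wide (y) x 46 mm high, fixed to the bench; origin: middle of its underside, z up. Its front (-x side, four round sockets) faces the robot, turned by up to 0.3 rad; left is its +y end. Four push-push keys stand in a row along y at x = -30 mm, at y = +63, +21, -21, -63 mm, each in a black bezel 34 mm square, 3 mm high
- row_left (a point): point on the top panel, 46 mm above the bench, in the middle of the left end key's place (unit y = +63 mm). Free key: a push of about 2 N starts it moving, it gives 1 mm for every further 0.7 N and springs back when let go; pushed down nearly all of its 9 mm it would latch
- row_right (a point): the same point at the right end key's place (unit y = -63 mm). Latched key: it stands about 4 mm lower than a free one and does not give under less than about 5 N; pressed on to the bottom of its travel (8 to 9 N if slowly, up to 20 N if briskly; stopping 1 mm short may not release it) and let go, it springs up free
- rest (a point): middle of the handpiece rest at the back of the unit's top (unit x = +34 mm), 52 mm above the bench; two black forks, 68 mm apart along y, their cheeks up to 66 mm above the bench
- key_a: one of the four identical square key caps (26 x 26 mm, pale plastic) of the unit; origin: middle of its top face, axes as the unit's. Which of the four places it has changes from run to run. It moves only straight down: top face 59 mm above the bench when up, about 55 mm when latched, 50 mm when pressed right down
- key_b: one of the four identical square key caps (26 x 26 mm, pale plastic) of the unit; origin: middle of its top face, axes as the unit's. Which of the four places it has changes from run to run. It moves only straight down: top face 59 mm above the bench when up, about 55 mm when latched, 50 mm when pressed right down
- key_c: one of the four identical square key caps (26 x 26 mm, pale plastic) of the unit; origin: middle of its top face, axes as the unit's. Which of the four places it has changes from run to run. It moves only straight down: top face 59 mm above the bench when up, about 55 mm when latched, 50 mm when pressed right down
- key_d: one of the four identical square key caps (26 x 26 mm, pale plastic) of the unit; origin: middle of its top face, axes as the unit's. Which of the four places it has changes from run to run. It moves only straight down: top face 59 mm above the bench when up, about 55 mm when latched, 50 mm when pressed right down
- handpiece: loose bystander, not to be displaced; rotary handpiece, 190 mm long, 26 mm thick, lying across the two forks at the back of the unit's top, parallel to the key row; top about 78 mm above the bench; origin: middle of its underside, y along its length
- pliers: loose bystander, not to be displaced; flat-nose pliers with black handles, 42 x 157 x 14 mm, lying on the bench to the right of the unit; origin: middle of the underside, y along their length
- findings_tin: loose bystander, not to be displaced; round closed tin, 76 x 70 mm, 29 mm high, on the bench behind and to the right of the unit; origin: middle of its underside
- ring_clamp: loose bystander, not to be displaced; turned wooden ring clamp, 30 mm thick, 150 mm long, lying on the bench to the left of the unit; origin: middle of its underside, y along its length

How it is judged (in metres and radians):
On the way, in this order (a step that is already met when the one before it is completed fails the run):
1. the left end key is tapped (((contact force between the fingers and key_a above 0.4 N and y of key_a in the frame of unit between 0.053 and 0.073 m) or (contact force between the fingers and key_b above 0.4 N and y of key_b in the frame of unit between 0.053 and 0.073 m) or (contact force between the fingers and key_c above 0.4 N and y of key_c in the frame of unit between 0.053 and 0.073 m) or (contact force between the fingers and key_d above 0.4 N and y of key_d in the frame of unit between 0.053 and 0.073 m))), for 0.02 s.
2. the second key is tapped (((contact force between the fingers and key_a above 0.4 N and y of key_a in the frame of unit between 0.011 and 0.031 m) or (contact force between the fingers and key_b above 0.4 N and y of key_b in the frame of unit between 0.011 and 0.031 m) or (contact force between the fingers and key_c above 0.4 N and y of key_c in the frame of unit between 0.011 and 0.031 m) or (contact force between the fingers and key_d above 0.4 N and y of key_d in the frame of unit between 0.011 and 0.031 m))), for 0.02 s.
3. the third key is tapped (((contact force between the fingers and key_a above 0.4 N and y of key_a in the frame of unit between -0.031 and -0.011 m) or (contact force between the fingers and key_b above 0.4 N and y of key_b in the frame of unit between -0.031 and -0.011 m) or (contact force between the fingers and key_c above 0.4 N and y of key_c in the frame of unit between -0.031 and -0.011 m) or (contact force between the fingers and key_d above 0.4 N and y of key_d in the frame of unit between -0.031 and -0.011 m))), for 0.02 s.
4. the right end key is tapped (((contact force between the fingers and key_a above 0.4 N and y of key_a in the frame of unit between -0.073 and -0.053 m) or (contact force between the fingers and key_b above 0.4 N and y of key_b in the frame of unit between -0.073 and -0.053 m) or (contact force between the fingers and key_c above 0.4 N and y of key_c in the frame of unit between -0.073 and -0.053 m) or (contact force between the fingers and key_d above 0.4 N and y of key_d in the frame of unit between -0.073 and -0.053 m))), for 0.02 s.
5. the latched key is pressed home and has sprung up: all four keys are up (z of each of key_a, key_b, key_c, key_d in the frame of unit above 0.0572 m), for 0.2 s.
At the end, for the whole second after the job is handed in: all four keys stand up (each top face within 2 mm of its free height, 59 mm above the bench) and the handpiece lies in its rest, within 10 mm of where it lay (all of step 5 and distance of handpiece from where it was at the start of the episode below 0.01 m and linear speed of handpiece below 0.02 m/s); the robot touches nothing.
It fails at once if a key is pushed deeper than 6.5 of its 9 mm while another one is more than 2.5 mm down (a free key pushed too hard for a light tap, or two keys pressed together) ((z of key_a in the frame of unit below 0.0525 m and z of key_b in the frame of unit below 0.0565 m) or (z of key_a in the frame of unit below 0.0525 m and z of key_c in the frame of unit below 0.0565 m) or (z of key_a in the frame of unit below 0.0525 m and z of key_d in the frame of unit below 0.0565 m) or (z of key_b in the frame of unit below 0.0525 m and z of key_a in the frame of unit below 0.0565 m) or (z of key_b in the frame of unit below 0.0525 m and z of key_c in the frame of unit below 0.0565 m) or (z of key_b in the frame of unit below 0.0525 m and z of key_d in the frame of unit below 0.0565 m) or (z of key_c in the frame of unit below 0.0525 m and z of key_a in the frame of unit below 0.0565 m) or (z of key_c in the frame of unit below 0.0525 m and z of key_b in the frame of unit below 0.0565 m) or (z of key_c in the frame of unit below 0.0525 m and z of key_d in the frame of unit below 0.0565 m) or (z of key_d in the frame of unit below 0.0525 m and z of key_a in the frame of unit below 0.0565 m) or (z of key_d in the frame of unit below 0.0525 m and z of key_b in the frame of unit below 0.0565 m) or (z of key_d in the frame of unit below 0.0525 m and z of key_c in the frame of unit below 0.0565 m)).
It fails at once if the handpiece is lifted or pushed out of its rest (10 mm) (distance of handpiece from where it was at the start of the episode above 0.01 m).
It fails at once if another bystander is displaced by more than 15 mm or picked up (distance of any of pliers, findings_tin, ring_clamp from where it was at the start of the episode above 0.015 m).
It also fails if it takes over 51 s, if anything falls off the work surface, if the arm or the gripper's body presses on something with over 40 N, if the wrist force passes 120 N, or if a joint passes its speed limit or range.

## Working session

There is one attempt and no reset: what is moved stays moved. The work goes in short steps, Python scripts to look and compute and a tool call to move; the robot and the scene stay as the last step left them, time stands still between calls to the robot, and variables do not carry over. Pictures are saved under pics/ and viewed, about 8 in all and at most 12, crops included, and the job is handed in when it is done.

Besides the shell and the picture viewer there is one more tool, called after "Call:" as a command line: name --argument value ..., lists and objects as JSON in quotes. arm_command: Moves the arm, as the interface text tells. Its arguments: {"type":"object","properties":{"moves":{"type":"string"},"squeeze":{"type":"number"}},"required":["moves"]}

```bash
mkdir -p pics; ls; cat > h.py <<'E'
import numpy as np, cv2
from workcell import arm
from scipy.spatial.transform import Rotation as Ro
def ray(c,u,v,z):
    R=cv2.Rodrigues(np.array(c["rvec"],float))[0];t=np.array(c["tvec"],float).ravel()
    o=-R.T@t; d=R.T@np.array([(u-c["cx"])/c["fx"],(v-c["cy"])/c["fy"],1]); return o+d*(z-o[2])/d[2]
E
python3 - <<'E'
from h import *
for n in("top","scene"):
    c=arm.get_image(n); cv2.imwrite(f"pics/{n}0.png",c["img"][:,:,::-1])
    R=cv2.Rodrigues(np.array(c["rvec"],float))[0];print(n,-R.T@np.array(c["tvec"]).ravel(),c["fx"])
s=arm.observe();print(s,arm.tip_reach)
E
```

```text
pics
top [ 0.47849708 -0.02389719  0.94069132] 420.8212169609811
scene [-0.09174477 -0.41139698  0.54944324] 396.19312404546525
{'clock': 0.1, 'joint_pos': array([ 5.67396608e+01,  5.99390036e+00,  5.53028145e+00,  8.96055647e+01,
       -2.17402609e-04,  7.75271233e+01]), 'qvel': array([-0.06776817, -0.07669564,  0.13800007, -0.03008531, -0.0197672 ,
       -0.03795593]), 'tau': array([ 5.41956266e-03, -5.58208001e+01,  5.04718816e+01,  1.30933055e-02,
       -3.69007257e-04,  3.28968076e-05]), 'eef_pos': array([0.21277072, 0.56070451, 0.25560148]), 'tool_rot': array([-9.00675978e+01,  1.47298321e-02, -2.07874710e+01]), 'force': array([ 0.23233044,  0.12244742, -0.71861543]), 'ft_torque': array([-0.01791686,  0.00410667,  0.04584092]), 'finger_gap': 0.08579073282564298} 0.025
```

View pics/top0.png

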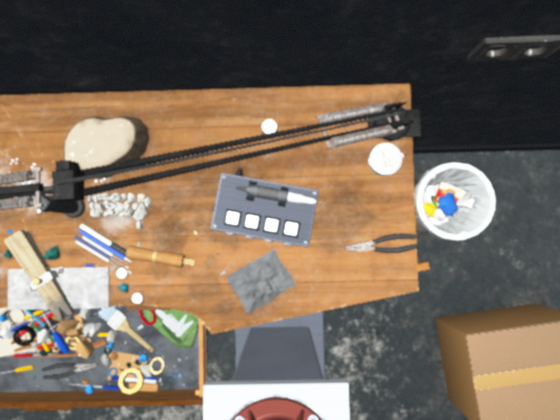

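View pics/scene0.png

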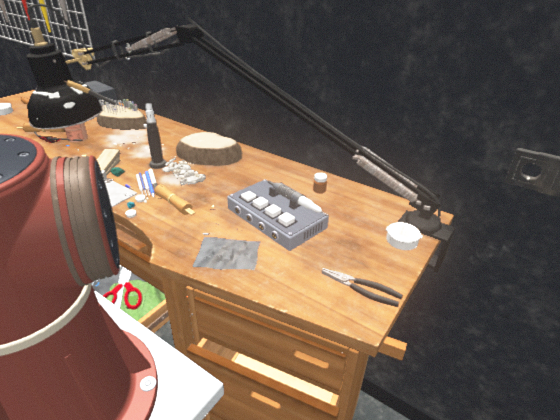

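The top view shows the unit with four pale keys at about (232,218), (252,222), (271,226) and (291,229), with the handpiece behind them. A lamp boom crosses from (65,180) to (405,120). In the scene view the keys are at about (250,197) to (287,219). Next I measure the keys and the boom's height.

```bash
python3 - <<'E'
from h import *
def blobs(c,box):
    h=cv2.cvtColor(c["img"],cv2.COLOR_RGB2HSV); m=((h[...,2]>170)&(h[...,1]<50)).astype(np.uint8)
    k=np.zeros_like(m);x0,y0,x1,y1=box;k[y0:y1,x0:x1]=m[y0:y1,x0:x1]
    n,l,st,ce=cv2.connectedComponentsWithStats(k)
    return [(st[i,4],ce[i]) for i in range(1,n) if st[i,4]>40]
c=arm.get_image("top")
P=[]
for a,p in sorted(blobs(c,(218,205,305,240)),key=lambda b:b[1][0]):
    q=ray(c,*p,.059);P.append(q[:2]);print("top",a,p.round(1),q.round(4))
s=arm.get_image("scene")
for a,p in sorted(blobs(s,(235,185,300,232)),key=lambda b:b[1][0]): print("scene",a,p.round(1),ray(s,*p,.059).round(4))
P=np.array(P);d=P[0]-P[-1];print("pitch",np.linalg.norm(np.diff(P,axis=0),axis=1),"len",np.linalg.norm(d),"yaw",np.degrees(np.arctan2(-d[0],d[1])),"centre",P.mean(0))
# boom elbow triangulation
for (a,b) in (((65,180),(190,33)),((400,125),(425,195))):
    A=[]
    pts=[]
    for cc,p in((c,a),(s,b)):
        R=cv2.Rodrigues(np.array(cc["rvec"],float))[0];K=np.array([[cc["fx"],0,cc["cx"]],[0,cc["fy"],cc["cy"]],[0,0,1]]);A.append(K@np.c_[R,np.array(cc["tvec"]).ravel()]);pts.append(np.array(p,float).reshape(2,1))
    X=cv2.triangulatePoints(A[0],A[1],*pts).ravel();print("boom",X[:3]/X[3])
def crop(c,b,k,n): x0,y0,x1,y1=b;cv2.imwrite(n,cv2.resize(c["img"][y0:y1,x0:x1,::-1],None,fx=k,fy=k,interpolation=cv2.INTER_CUBIC))
crop(s,(220,170,340,250),6,"pics/s_crop.png")
E
```

```text
top 184 [231.9 217.4] [0.5125 0.0815 0.059 ]
top 75 [238.1 233.1] [0.4792 0.069  0.059 ]
top 188 [251.2 221. ] [0.504 0.041 0.059]
top 185 [271.  224.6] [ 4.955e-01 -3.000e-04  5.900e-02]
top 186 [290.8 228.1] [ 0.4872 -0.0414  0.059 ]
scene 1566 [268.7 207. ] [0.4934 0.0063 0.059 ]
scene 90 [291.4 191.5] [0.5771 0.0013 0.059 ]
pitch [0.03556549 0.03735493 0.04220454 0.04193006] len 0.12547820154097286 yaw -11.640183297018572 centre [0.49566533 0.02995574]
boom [0.5574896  0.27003234 0.37474872]
boom [ 0.69066564 -0.26740609  0.09434458]
```

View pics/s_crop.png

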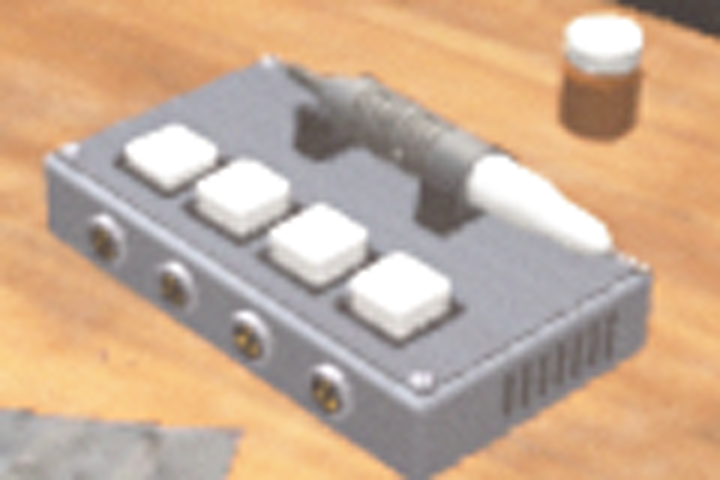

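The left key looks lower in the picture, but the taps will decide. I go to a via point first, with the jaws shut and bowed inward to stay clear of the lamp.

Call:
arm_command --moves "1 0.024 0.003 -0.022 0 0 0; 1 0.048 0.006 -0.044 0 -0.02 0; 1 0.072 0.01 -0.066 0 -0.04 0; 1 0.096 0.014 -0.088 0 -0.06 0; 1 0.12 0.018 -0.11 0 -0.08 0; 1 0.144 0.022 -0.132 0 -0.1 0; 1 0.168 0.025 -0.154 0 -0.12 0; 1 0.192 0.028 -0.176 0 -0.14 0; 1 0.216 0.032 -0.198 0 -0.16 0; 1 0.24 0.036 -0.22 0 -0.16 0" --squeeze 20

```text
clock: 1.03
eef_pos: [0.3595, 0.2685, 0.2198]
tool_rot: [-90.0, -0.0, -11.5]
force: [0.3, 1.4, -0.4]
finger_gap: -0.0002
```

```bash
cat >> h.py <<'E'
K=np.array([[.5125,.0815],[.504,.041],[.4955,-.0003],[.4872,-.0414]])
def go(xy,z):
    s=arm.observe();R=Ro.from_euler("xyz",s["tool_rot"],degrees=True)
    T=Ro.from_euler("xyz",[-90,0,-11.64],degrees=True)
    print(s["clock"],s["eef_pos"].round(4),s["tool_rot"].round(2),s["force"].round(2),s["finger_gap"]);print("shift",R.inv().apply(np.r_[xy,z]-s["eef_pos"]).round(4),"turn",(R.inv()*T).as_rotvec().round(4))
E
python3 -c "
from h import *
go(K[0],.14)
for k in K: go(k,.1)"
```

```text
1.0333 [0.3595 0.2685 0.2198] [-90.03  -0.   -11.53] [ 0.29  1.38 -0.43] -0.00020198482016703482
shift [ 0.1873  0.0799 -0.1526] turn [0.0005 0.0019 0.    ]
1.0333 [0.3595 0.2685 0.2198] [-90.03  -0.   -11.53] [ 0.29  1.38 -0.43] -0.00020198482016703482
shift [ 0.1873  0.1199 -0.1526] turn [0.0005 0.0019 0.    ]
1.0333 [0.3595 0.2685 0.2198] [-90.03  -0.   -11.53] [ 0.29  1.38 -0.43] -0.00020198482016703482
shift [ 0.1871  0.1199 -0.194 ] turn [0.0005 0.0019 0.    ]
1.0333 [0.3595 0.2685 0.2198] [-90.03  -0.   -11.53] [ 0.29  1.38 -0.43] -0.00020198482016703482
shift [ 0.187   0.12   -0.2361] turn [0.0005 0.0019 0.    ]
1.0333 [0.3595 0.2685 0.2198] [-90.03  -0.   -11.53] [ 0.29  1.38 -0.43] -0.00020198482016703482
shift [ 0.1871  0.12   -0.2781] turn [0.0005 0.0019 0.    ]
```

Call:
arm_command --moves "1 0.02 0.011 -0.016 0 0 0; 1 0.04 0.022 -0.032 0 0 0; 1 0.062 0.035 -0.05 0 0 0; 1 0.084 0.048 -0.068 0 0 0; 1 0.106 0.061 -0.086 0 0 0; 1 0.128 0.074 -0.104 0 0 0; 1 0.15 0.087 -0.122 0 0 0; 1 0.17 0.1 -0.139 0 0 0; 1 0.187 0.11 -0.153 0 0 0; 1 0.187 0.11 -0.153 0 0 0"

```text
clock: 1.87
eef_pos: [0.5128, 0.0783, 0.1075]
tool_rot: [-90.1, 0.1, -11.7]
force: [-0.3, -0.8, -0.1]
finger_gap: 0.0001
```

```bash
python3 - <<'E'
from h import *
go(K[0],.084)
c=arm.get_image("scene"); cv2.imwrite("pics/s2.png",cv2.resize(c["img"][100:260,180:380,::-1],None,fx=4,fy=3.75))
E
```

```text
1.8667 [0.5128 0.0783 0.1075] [-90.09   0.11 -11.71] [-0.27 -0.79 -0.08] 0.00010604468933933541
shift [-0.0009  0.0235  0.0031] turn [ 0.0016 -0.0013 -0.0019]
```

View pics/s2.png

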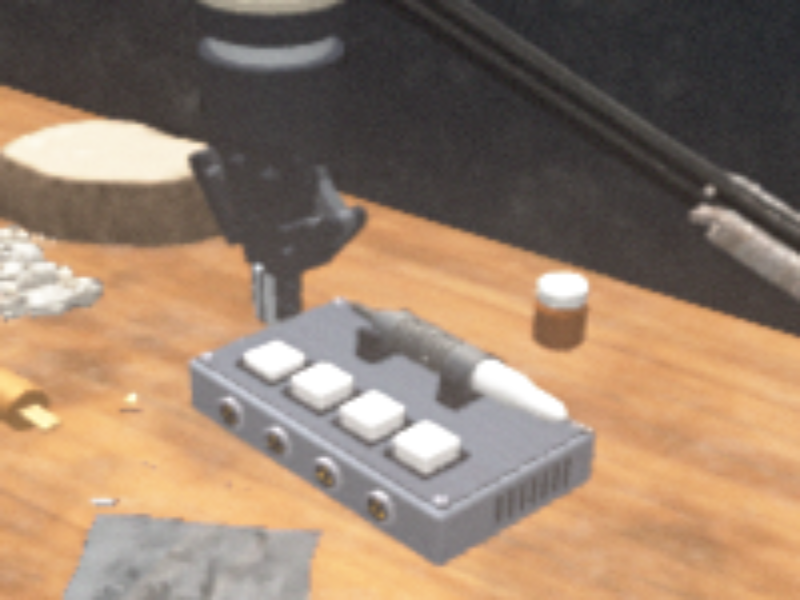

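The picture shows the shut fingertips just above the left key at about (280,320) in the crop. The boom is well behind the hand. Now I lower onto the key.

Call:
arm_command --moves "1 0 0.004 0.003 0 0 0; 1 0 0.008 0.003 0 0 0; 1 0 0.012 0.003 0 0 0; 1 0 0.015 0.003 0 0 0; 1 0 0.018 0.003 0 0 0; 1 0 0.02 0.003 0 0 0; 1 0 0.022 0.003 0 0 0; 1 0 0.023 0.003 0 0 0; 1 0 0.024 0.003 0 0 0; 1 0 0.025 0.003 0 0 0"

```text
clock: 2.75
eef_pos: [0.5126, 0.0826, 0.0835]
tool_rot: [-90.1, 0.1, -11.7]
force: [0.4, 0.5, -0.2]
finger_gap: -0.0001
```

```bash
python3 -c "
from h import *
go(K[0],.080);print(arm.observe()['ft_torque'])"
```

```text
2.75 [0.5126 0.0826 0.0835] [-90.05   0.12 -11.68] [ 0.35  0.54 -0.17] -0.00012170964289409675
shift [ 0.0001  0.0035 -0.0011] turn [ 0.0009 -0.0008 -0.0021]
[0.01454437 0.01348586 0.02450946]
```

Call:
arm_command --moves "1 0 0.0005 -0.001 0 0 0; 1 0 0.001 -0.001 0 0 0; 1 0 0.001 -0.001 0 0 0; 1 0 0.0015 -0.001 0 0 0; 1 0 0.0015 -0.001 0 0 0; 1 0 0.002 -0.001 0 0 0; 1 0 0.002 -0.001 0 0 0; 1 0 0.002 -0.001 0 0 0; 1 0 0.002 -0.001 0 0 0; 1 0 0.002 -0.001 0 0 0"

```text
clock: 3.58
eef_pos: [0.5124, 0.0817, 0.0815]
tool_rot: [-90.1, 0.1, -11.7]
force: [0.4, 0.0, 0.2]
finger_gap: 0.0001
```

Call:
arm_command --moves "1 0 0.0005 0 0 0 0; 1 0 0.0005 0 0 0 0; 1 0 0.001 0 0 0 0; 1 0 0.001 0 0 0 0; 1 0 0.0015 0 0 0 0; 1 0 0.0015 0 0 0 0; 1 0 0.0015 0 0 0 0; 1 0 0.0015 0 0 0 0; 1 0 0.0015 0 0 0 0; 1 0 0.0015 0 0 0 0"

```text
clock: 4.42
eef_pos: [0.5124, 0.0817, 0.08]
tool_rot: [-90.0, 0.1, -11.7]
force: [-0.6, 0.3, 0.0]
finger_gap: -0.0001
```

Call:
arm_command --moves "1 0 0.0005 0 0 0 0; 1 0 0.0005 0 0 0 0; 1 0 0.0005 0 0 0 0; 1 0 0.0005 0 0 0 0; 1 0 0.0005 0 0 0 0; 1 0 0.0005 0 0 0 0; 1 0 0.0005 0 0 0 0; 1 0 0.0005 0 0 0 0; 1 0 0.0005 0 0 0 0; 1 0 0.0005 0 0 0 0"

```text
clock: 5.25
eef_pos: [0.5125, 0.0816, 0.0796]
tool_rot: [-90.1, 0.1, -11.7]
force: [-0.5, -0.3, 0.5]
finger_gap: -0.0001
```

Call:
arm_command --moves "1 0 0.0005 0 0 0 0; 1 0 0.0005 0 0 0 0; 1 0 0.0005 0 0 0 0; 1 0 0.0005 0 0 0 0; 1 0 0.0005 0 0 0 0; 1 0 0.0005 0 0 0 0; 1 0 0.0005 0 0 0 0; 1 0 0.0005 0 0 0 0; 1 0 0.0005 0 0 0 0; 1 0 0.0005 0 0 0 0"

```text
clock: 6.08
eef_pos: [0.5125, 0.0816, 0.0791]
tool_rot: [-90.0, 0.1, -11.7]
force: [-1.7, 0.3, 4.6]
finger_gap: 0.0002
```

About 4.6 N at 54 mm with no give, so the left key appears latched. I carry on with the taps.

Call:
arm_command --moves "1 0 -0.006 0 0 0 0; 1 0 -0.013 0 0 0 0; 1 0 -0.013 -0.014 0 0 0; 1 0 -0.013 -0.028 0 0 0; 1 0 -0.013 -0.042 0 0 0; 1 0 -0.013 -0.042 0 0 0; 1 0 -0.01 -0.042 0 0 0; 1 0 -0.007 -0.042 0 0 0; 1 0 -0.005 -0.042 0 0 0; 1 0 -0.004 -0.042 0 0 0"

```text
clock: 6.92
eef_pos: [0.504, 0.0411, 0.0828]
tool_rot: [-90.0, 0.1, -11.6]
force: [-1.1, -0.1, 4.4]
finger_gap: 0.0003
```

Call:
arm_command --moves "1 0 0.0005 0 0 0 0; 1 0 0.001 0 0 0 0; 1 0 0.001 0 0 0 0; 1 0 0.0015 0 0 0 0; 1 0 0.0015 0 0 0 0; 1 0 0.002 0 0 0 0; 1 0 0.002 0 0 0 0; 1 0 0.002 0 0 0 0; 1 0 0.002 0 0 0 0; 1 0 0.002 0 0 0 0"

```text
clock: 7.75
eef_pos: [0.504, 0.0412, 0.0809]
tool_rot: [-90.0, 0.1, -11.6]
force: [0.2, 2.3, 3.8]
finger_gap: -0.0001
```

The second key gave 2 mm at about 4 N, so it is free. Next, the third and fourth.

Call:
arm_command --moves "1 0 -0.006 0 0 0 0; 1 0 -0.012 0 0 0 0; 1 0 -0.012 -0.014 0 0 0; 1 0 -0.012 -0.028 0 0 0; 1 0 -0.012 -0.042 0 0 0; 1 0 -0.012 -0.042 0 0 0; 1 0 -0.008 -0.042 0 0 0; 1 0 -0.004 -0.042 0 0 0; 1 0 -0.001 -0.042 0 0 0; 1 0 0 -0.042 0 0 0"

```text
clock: 8.58
eef_pos: [0.4957, 0.0004, 0.0807]
tool_rot: [-90.0, 0.1, -11.6]
force: [-1.0, -0.7, 4.2]
finger_gap: -0.0003
```

Call:
arm_command --moves "1 0 0 0 0 0 0; 1 0 0 0 0 0 0; 1 0 0 0 0 0 0; 1 0 -0.006 0 0 0 0; 1 0 -0.012 0 0 0 0; 1 0 -0.012 0 0 0 0; 1 0 -0.012 -0.014 0 0 0; 1 0 -0.012 -0.028 0 0 0; 1 0 -0.012 -0.042 0 0 0; 1 0 -0.012 -0.042 0 0 0"

```text
clock: 9.42
eef_pos: [0.4871, -0.0423, 0.0928]
tool_rot: [-90.1, 0.1, -11.7]
force: [-0.6, 0.2, -0.7]
finger_gap: -0.0001
```

Call:
arm_command --moves "1 0 0.004 0 0 0 0; 1 0 0.008 0 0 0 0; 1 0 0.01 0 0 0 0; 1 0 0.011 0 0 0 0; 1 0 0.012 0 0 0 0; 1 0 0.012 0 0 0 0; 1 0 0.012 0 0 0 0; 1 0 0.012 0 0 0 0; 1 0 0.012 0 0 0 0; 1 0 0.012 0 0 0 0"

```text
clock: 10.25
eef_pos: [0.4871, -0.042, 0.0809]
tool_rot: [-90.0, 0.1, -11.7]
force: [0.1, 2.9, 4.4]
finger_gap: -0.0001
```

Keys 2, 3 and 4 all give at about 4 N, so the left key is the latched one. I return to it and press home.

Call:
arm_command --moves "1 0 -0.007 0 0 0 0; 1 0 -0.015 0 0 0 0; 1 0 -0.015 0.02 0 0 0; 1 0 -0.015 0.045 0 0 0; 1 0 -0.015 0.07 0 0 0; 1 0 -0.015 0.095 0 0 0; 1 0 -0.015 0.115 0 0 0; 1 0 -0.015 0.126 0 0 0; 1 0 -0.015 0.126 0 0 0; 1 0 -0.015 0.126 0 0 0"

```text
clock: 11.08
eef_pos: [0.5126, 0.0813, 0.096]
tool_rot: [-90.1, 0.1, -11.6]
force: [-0.9, -0.8, 0.9]
finger_gap: 0.0001
```

```bash
python3 -c "
from h import *
go(K[0],.0745)"
```

```text
11.0833 [0.5126 0.0813 0.096 ] [-9.006e+01  9.000e-02 -1.162e+01] [-0.91 -0.75  0.91] 0.00014320954942870025
shift [-0.0001  0.0215  0.0002] turn [ 0.001   0.0003 -0.0016]
```

Call:
arm_command --moves "1 0 0.005 0 0 0 0; 1 0 0.01 0 0 0 0; 1 0 0.014 0 0 0 0; 1 0 0.016 0 0 0 0; 1 0 0.017 0 0 0 0; 1 0 0.018 0 0 0 0; 1 0 0.019 0 0 0 0; 1 0 0.02 0 0 0 0; 1 0 0.0205 0 0 0 0; 1 0 0.021 0 0 0 0"

```text
clock: 11.92
eef_pos: [0.5124, 0.0807, 0.0755]
tool_rot: [-90.1, 0.1, -11.7]
force: [-4.6, -2.3, 7.9]
finger_gap: -0.0
```

Call:
arm_command --moves "1 0 0.0005 0 0 0 0; 1 0 0.0005 0 0 0 0; 1 0 0.001 0 0 0 0; 1 0 0.001 0 0 0 0; 1 0 0.001 0 0 0 0; 1 0 0.0013 0 0 0 0; 1 0 0.0013 0 0 0 0; 1 0 0.0013 0 0 0 0; 1 0 0.0013 0 0 0 0; 1 0 0.0013 0 0 0 0"

```text
clock: 12.75
eef_pos: [0.5124, 0.0806, 0.075]
tool_rot: [-90.1, 0.1, -11.7]
force: [-4.7, 0.6, 9.8]
finger_gap: -0.0002
```

Call:
arm_command --moves "1 0 0.0005 0 0 0 0; 1 0 0.001 0 0 0 0; 1 0 0.001 0 0 0 0; 1 0 0.0015 0 0 0 0; 1 0 0.0015 0 0 0 0; 1 0 0.002 0 0 0 0; 1 0 0.002 0 0 0 0; 1 0 0.002 0 0 0 0; 1 0 0.002 0 0 0 0; 1 0 0.002 0 0 0 0"

```text
clock: 13.58
eef_pos: [0.5124, 0.0806, 0.0749]
tool_rot: [-90.1, 0.1, -11.7]
force: [-8.8, 1.1, 19.1]
finger_gap: 0.0001
```

It is at the bottom: the force rises to 19 N with no travel. I release it and rise.

Call:
arm_command --moves "1 0 -0.003 0 0 0 0; 1 0 -0.007 0 0 0 0; 1 0 -0.012 0 0 0 0; 1 0 -0.02 0 0 0 0; 1 0 -0.035 0 0 0 0; 1 0 -0.05 0 0 0 0; 1 0 -0.065 0 0 0 0; 1 0 -0.08 0 0 0 0; 1 0 -0.08 0 0 0 0; 1 0 -0.08 0 0 0 0"

```text
clock: 14.42
eef_pos: [0.5131, 0.0806, 0.1556]
tool_rot: [-90.1, -0.0, -11.7]
force: [0.2, 0.5, -0.6]
finger_gap: -0.0001
```

```bash
python3 - <<'E'
from h import *
s=arm.get_image("scene");cv2.imwrite("pics/s3.png",cv2.resize(s["img"][170:250,220:340,::-1],None,fx=6,fy=6,interpolation=cv2.INTER_CUBIC))
o=arm.observe();print(o["eef_pos"],o["force"])
E
```

```text
[0.5125442  0.08063369 0.15455139] [ 0.13888692 -0.02461378 -0.37242604]
```

View pics/s3.png

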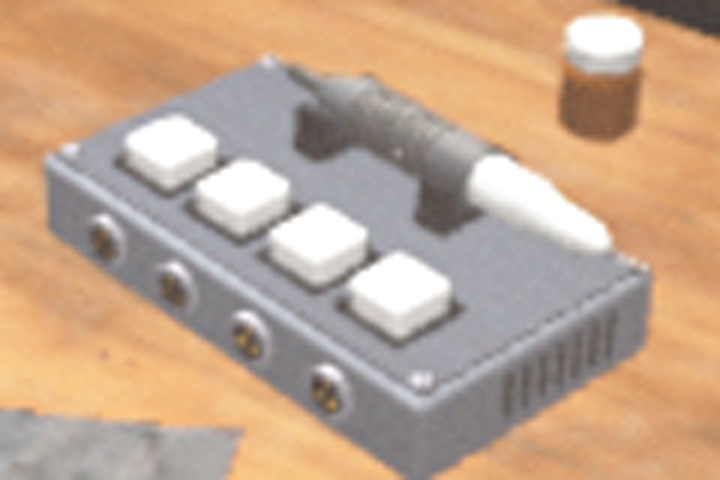

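The left key's top has moved up in the crop (top corner now at row 113, before at row 123) and its full side wall shows like the others. The handpiece has not moved. I hand in.

```bash
python3 -c "
from workcell import arm
print(arm.hand_in())"
```

```text
the job is handed in; nothing more can be done
None
```

The left end key was the latched one. I released it, all four keys now look level at full height, and the job was handed in at about 14.5 s.

- **Taps:** I tapped all four keys from left to right with the shut fingertips. The left key stood about 4 mm low and did not give at 4.6 N. The other three gave about 2 to 3 mm at about 4 N.
- **Press:** I pressed the left key to its stop, where the force rose to 19 N with no further travel, and then let it go.
- **Last checks:** The final picture shows the left key at full height like the others and the handpiece unmoved in its rest. The wrist force was near zero, with the fingers about 70 mm above the keys. I saw no contact with the pliers, tin or ring clamp, but I did not measure their positions afterwards. No check failed or disagreed.

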